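Sleeve to the parts dish with tongs

TASK

Take up the spring tongs lying on the bench and, gripping the tall sleeve only with the tongs and never with the robot's own fingers, move it into the empty parts dish and stand it there upright, lowering it and not dropping it. Then lay the tongs flat on the bench again. Leave the short sleeve where it is.

Things in the scene. Friction and masses are not known exactly. Their poses are not given: they have to be found in the camera images.
- tongs: Steel spring tongs, 250 mm long, 125 g, lying flat, hinged at the rear. Origin at bench level midway between their two upright grip plates (34 long, 36 high, 4 thick, z 0 to 36; 50 over the outer faces when free); x to the tips, y across, z up. Pinch the plates from above along y: at 46 they are held, jaws still open; beyond 50 they fall out. The spring pushes 8 N per plate at 50, 11 N at 36.
- tongs_jaws (a point): Midway between the tongs' jaws, at their underside: 115 mm ahead (x) of the tongs' origin. Jaw pads flat, 30 mm long along x (100 to 130 from the origin), 4 thick; pads and arms are 14 mm high (z 0 to 14). Gap 54 mm free, 45 with the plates held at 46; each mm of squeeze at the plates closes the jaws 2.15 mm, so they meet a 24 mm part with plates at 36; end stop at 30.
- sleeve: The tall sleeve, the part to move: bare steel tube with a bore, 24 mm in diameter, 40 mm tall, 56 to 91 g, standing upright on the bench between the tongs and the dishes. Origin: centre of its underside, z up. Gripped with the jaw pads 16 to 32 mm above its foot, the arms clear the dish's rim and the short sleeve.
- short_sleeve: The short sleeve, not to be moved: bare steel, a flat ring of 32 mm diameter and only 12 mm tall, lying flat on the bench 6 cm or more from the tall one, to either side. Origin: centre of its underside.
- dish: The empty one of two equal round shallow steel parts dishes (the other holds bolts), fixed to the bench by its magnet: 112 mm over the rim, 14 mm high, inner floor flat, about 94 mm across, 4 mm above the bench. Origin: centre of its underside, at bench level; z up.

How it is judged:
On the way, in this order (a step that is already met when the one before it is completed fails the run):
1. the tall sleeve is lifted 20 mm or more, held in the tongs (height (world z) of sleeve above 0.02 m and contact force between tongs and sleeve above 0.5 N), for 0.2 s.
2. the tall sleeve stands upright on the floor of the empty dish, let go by the tongs (horizontal distance between sleeve and dish below 0.042 m and z of sleeve in the frame of dish below 0.01 m and angle between sleeve's own z axis and vertical below 0.17 rad and contact force between tongs and sleeve below 0.05 N), for 0.2 s.
At the end, for the whole second after the job is handed in: Tall sleeve upright (within 10 deg), at rest on the floor of the empty dish, foot within 42 mm of its axis and under 10 mm above its underside, free of the tongs. Tongs at rest flat on the bench (6 deg, origin under 8 mm high), anywhere. Short sleeve upright (10 deg) within 20 mm of its start (all of step 2 and linear speed of each of sleeve, tongs below 0.02 m/s and height (world z) of tongs below 0.008 m and angle between tongs's own z axis and vertical below 0.1 rad and distance of short_sleeve from where it was at the start of the episode below 0.02 m and angle between short_sleeve's own z axis and vertical below 0.17 rad); the robot touches nothing.
It fails at once if the robot touches the tall sleeve with its own fingers or arm (contact force between any of the fingers, the arm and sleeve above 0.5 N).
It fails at once if the tall sleeve is dropped (faster than 0.7 m/s while out of the tongs, a fall of about 25 mm) (linear speed of sleeve above 0.7 m/s and contact force between tongs and sleeve below 0.05 N).
It fails at once if the short sleeve is shifted by more than 20 mm or knocked over (distance of short_sleeve from where it was at the start of the episode above 0.02 m or angle between short_sleeve's own z axis and vertical above 0.5 rad).
It also fails if it takes over 59 s, if anything falls off the work surface, if the arm or the gripper's body presses on something with over 40 N, if the wrist force passes 120 N, or if a joint passes its speed limit or range.

ROBOT

A 6-joint arm with a two-finger parallel gripper is mounted at the origin on the work surface. World frame = base frame: x ahead of the robot, y to its left, z up, the work surface at z = 0. Lengths are in m, angles in rad, forces in N, time in s.
With the tool pointing down it reaches from about 0.3 to 0.875 m from the base axis. Payload 6.4 kg.
Tool frame: the origin (TCP) lies between the finger pads; the fingertips stand 22 mm ahead of it and the grasp point (between the pads) lies 3 mm ahead of it; z points along the fingers, x is the direction in which the jaws open and shut, and the axes are right-handed (so a half turn about z gives the same grasp; the last joint's range is limited). The gripper opens to 85 mm and grips with 20 to 120 N. Pads are 22 mm wide; open, the fingers measure 114 mm over their backs; the gripper's body (76 mm by 85 mm) begins 54 mm behind the grasp point. The pads swing forward as they close: fully open they stand 13 mm farther back than shut.
Start: joints at [-1.328, 0.181, 1.607, -0, 1.354, -0.206], TCP at [0.25, -0.518, 0.253] pointing down, gripper open.
Joint ranges: [-2.99, 2.99], [-0.89, 2.07], [0.3, 2.58], [-1.14, 4.28], [0, 2.63], [-3.12, 3.12]. Speed limits (rad/s): [2.57, 2.57, 3.01, 3.14, 3.14, 3.14].

INTERFACE

Orientations are given as a unit quaternion [x, y, z, w].
In Python, from station import manip gives the robot as it stands. Calls block until the motion is done:
- manip.movep(position, orientation): joint-space move of the TCP to a pose.
- manip.movel(position, rotation=None, feed=0.15, max_force=None): straight line of the TCP; rotation=None keeps the orientation; feed is the mean speed in m/s. With max_force (N) it stops when the force on the tool has changed by that much, and returns True; else False.
- manip.move_j(angles): joint-space move.
- manip.let_go() and manip.close(newtons=None): open the fingers fully, or close them until they stop; newtons is the grip in N (None keeps the last).
- manip.pause(seconds).
- manip.ik(position, orientation): joint angles nearest the present ones, or None.
- manip.get_obs(): the state.
- manip.snapshot(name): name is "side" or "top"; returns the picture (420x560x3 uint8, red, green, blue); there is no depth.
- manip.calibration(name): a dict with "K" (3x3 intrinsics, pixels), "D" ([k1, k2, p1, p2, k3] as OpenCV has them; the pictures are not rectified), "T" (4x4, takes a point from camera to world coordinates). Camera axes: x right, y down, z forward; pixel columns grow to the right and rows downward; lengths in m; the calibration is good to about 2 mm. A picture is of the moment at which its call begins. calibration takes no time and is no camera call.
A pose or a line that the arm cannot do raises manip.Unreachable and nothing moves.
- manip.job_done(): hands the job in, once; it reports no verdict.
Trained networks look in the newest picture that a camera, given by its name, has taken for a name from the list of things; names that differ only in an ending like _2 or _b are one class to them, and where a whole thing is asked for, a point or a joint stands for the part that bears it (a point fixed in the world has none). Each returns a list of dicts, best first, with "conf" (0 to 1); they miss things now and then, are a little off and sometimes report something else, mostly with a low value. They report only what shows in the picture. A call takes as long as a camera call.
- manip.recognise(camera, target): "extent" ([left, top, right, bottom] in pixels, round what is visible of it).
The state is a dict: "t": time; "joints": joint angles; "joint_velocities": joint speeds; "joint_efforts": joint torques, N m; "ee_pos": TCP position; "orientation": TCP orientation; "wrist_force": force on the tool from outside, world axes, zero at the start; "wrist_torque": the same for the moment, N m; "width": finger opening in m.
Only numpy, scipy, OpenCV 4.12 (cv2) and the standard library are available. Lean on these libraries where they do the work, as an engineer would, in place of code of your own. Each camera call takes 0.05 s, during which the arm holds its last target. There are 200 camera calls.

## Working session

There is one attempt and no reset: what is moved stays moved. The work goes in short steps, each a Python script; the robot and the scene stay as the last script left them, time stands still between calls to the robot, and variables do not carry over. Pictures are saved under pics/ and viewed, about 8 in all and at most 12, crops included, and the job is handed in when it is done.

```bash
mkdir -p pics
python3 - <<'E'
from station import manip
import cv2,numpy as np
np.set_printoptions(precision=4,suppress=True)
for c in ("top","side"):
    im=manip.snapshot(c); cv2.imwrite(f"pics/{c}0.png",cv2.cvtColor(im,cv2.COLOR_RGB2BGR))
    k=manip.calibration(c); print(c,k["K"],k["D"],k["T"])
    for n in ("tongs","tongs_jaws","sleeve","short_sleeve","dish"):
        print(n,[(round(d["conf"],2),[round(float(v)) for v in d["extent"]]) for d in manip.recognise(c,n)][:3])
print(manip.get_obs()["orientation"],manip.get_obs()["t"])
E
```

```text
top [[383.3606   0.     276.1491]
 [  0.     383.3606 212.2518]
 [  0.       0.       1.    ]] [-0.0603  0.      0.      0.      0.    ] [[ 0.0025 -0.9975  0.0705  0.4992]
 [-1.     -0.0023  0.0024 -0.019 ]
 [-0.0022 -0.0705 -0.9975  0.8113]
 [ 0.      0.      0.      1.    ]]
tongs [(0.86, [415, 180, 447, 300])]
tongs_jaws [(0.61, [417, 181, 448, 299])]
sleeve [(0.69, [306, 171, 315, 183])]
short_sleeve [(0.61, [246, 156, 264, 171])]
dish [(0.79, [157, 193, 209, 247])]
side [[427.0453   0.     276.363 ]
 [  0.     427.0453 205.6172]
 [  0.       0.       1.    ]] [-0.0917  0.      0.      0.      0.    ] [[-0.99   -0.1031  0.0959  0.4776]
 [-0.1402  0.7854 -0.6029  0.5186]
 [-0.0131 -0.6103 -0.792   0.7195]
 [ 0.      0.      0.      1.    ]]
tongs [(0.86, [270, 97, 369, 124])]
tongs_jaws [(0.63, [270, 95, 367, 120])]
sleeve [(0.56, [242, 168, 254, 188])]
short_sleeve [(0.67, [219, 216, 228, 231])]
dish [(0.76, [246, 270, 303, 324])]
[ 0.8467 -0.532   0.      0.    ] 0.6
```

View pics/top0.png

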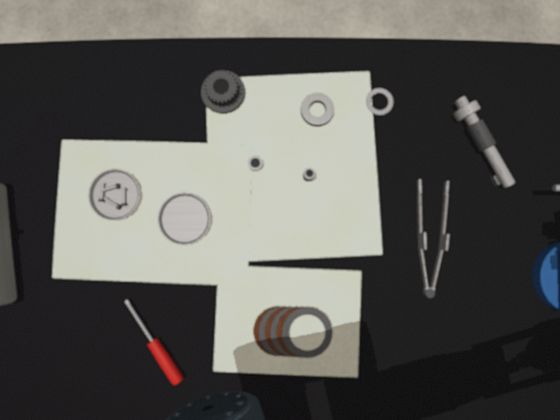

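View pics/side0.png

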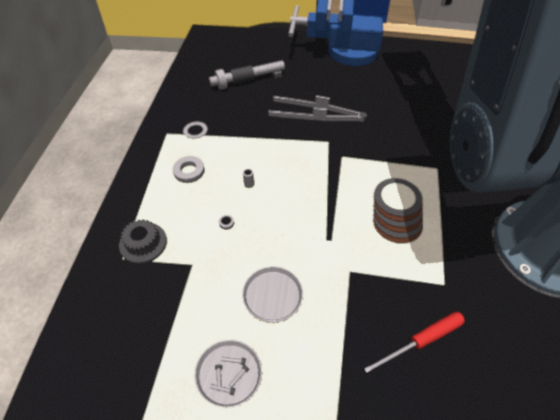

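The top view shows the tongs at right with the hinge at about (430,293), tips at (420,180) and (447,182), and plates near row 241. The tall sleeve is at (310,174), the short one at (256,163), and the empty dish at (185,219); the bolt dish is at (116,194). The side view agrees. Next I'll localise them and enlarge the tongs.

View pics/c1.png

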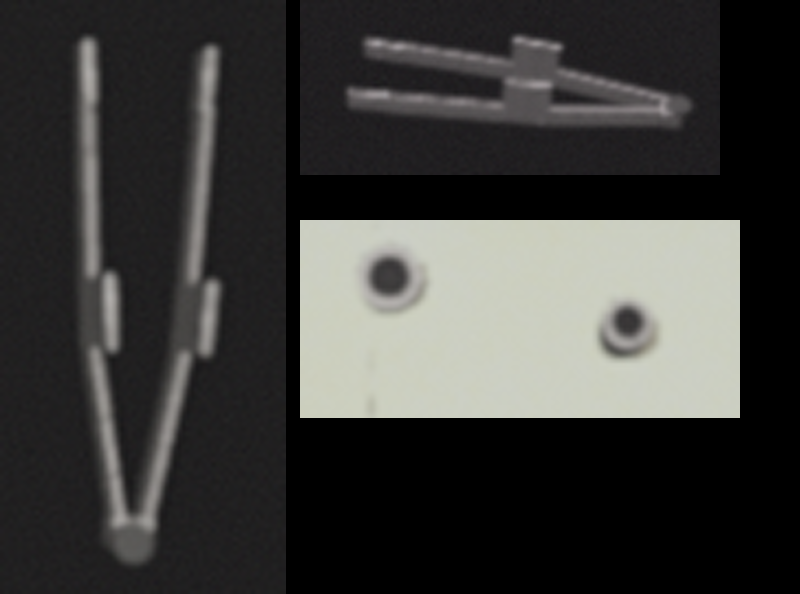

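The crop gives the plate tops at crop (111,311) and (208,318), tips at (88,40) and (210,48), and hinge at (132,540). The tongs point along +x, turned slightly toward −y.

```bash
cat >> h.py <<'E'
def tri(pt,ps):
    A=np.zeros((3,3));b=np.zeros(3)
    for c,u in(("top",pt),("side",ps)):
        o,d=ray(c,u);d=d/np.linalg.norm(d);M=np.eye(3)-np.outer(d,d);A+=M;b+=M@o
    return np.linalg.solve(A,b)
E
python3 - <<'E'
from h import *
t=lambda x,y:(400+x/4.4,170+y/4.4); s=lambda x,y:(255+(x-300)/3.5,85+y/3.5)
L=on("top",t(111,311),.036);Rr=on("top",t(208,318),.036)
print("plates",L,Rr,(L+Rr)/2,np.arctan2(*(L-Rr)[:2])*-1)
L2=on("side",s(528,83),.036);R2=on("side",s(537,43),.036);print("side",L2,R2,(L2+R2)/2,np.arctan2(*(L2-R2)[:2])*-1)
print("tri",tri(t(111,311),s(528,83)),tri(t(208,318),s(537,43)))
T=(on("top",t(88,40),.014)+on("top",t(210,48),.014))/2
H=on("top",t(132,540),.014);print("tips",T,"hinge",H,"yaw",np.arctan2(*(T-H)[1::-1]))
Ts=(on("side",s(366,44),.014)+on("side",s(349,93),.014))/2;print("tips side",Ts)
print("sleeve top@.04",on("top",(309.5,173.2),.04))
o=(L+Rr)/2
q=down(np.pi/2-.05)
for z in(.15,.028): print(manip.ik([o[0],o[1],z],q))
q2=down(-np.pi/2-.05); print(manip.ik([o[0],o[1],.15],q2))
print(manip.ik([.53,-.08,.15],q),manip.ik([.43,.18,.15],q))
E
```

```text
plates [ 0.4967 -0.3206  0.036 ] [ 0.4934 -0.3664  0.036 ] [ 0.495  -0.3435  0.036 ] -0.0719997008532158
side [ 0.4957 -0.3138  0.036 ] [ 0.4926 -0.3593  0.036 ] [ 0.4942 -0.3366  0.036 ] -0.06802520410833969
tri [ 0.4963 -0.3238  0.0278] [ 0.4931 -0.3702  0.0275]
tips [ 0.6248 -0.3511  0.014 ] hinge [ 0.3886 -0.3373  0.014 ] yaw -0.05849631404385355
tips side [ 0.6215 -0.3416  0.014 ]
sleeve top@.04 [ 0.6335 -0.0848  0.04  ]
[-0.8034  0.3489  1.62    0.      1.1726 -2.3242]
[-0.8034  0.5273  1.6598  0.      0.9545 -2.3242]
[-0.8034  0.3489  1.62   -0.      1.1726  0.8174]
[-0.3714  0.213   1.7938  0.      1.1348 -1.8922] [ 0.141   0.0619  1.9661 -0.      1.1135 -1.3798]
```

Run:
```python
from h import *
q=down(-np.pi/2-.062); x,y=.4945,-.340
manip.movep([x,y,.13],q)
print(manip.movel([x,y,.027],feed=.08,max_force=12))
o=manip.get_obs();print(o["t"],o["ee_pos"],o["wrist_force"],o["width"])
manip.close(20)
o=manip.get_obs();print(o["t"],o["ee_pos"],o["wrist_force"],o["width"])
crop("top",(360,150,500,255),5,"g1.png")
```

```text
False
3.5833 [ 0.4949 -0.3404  0.0277] [ 0.0848 -0.0569 -0.5051] 0.08545932581209124
4.175 [ 0.496  -0.3413  0.0299] [-2.0329  2.637  15.9032] 0.032654982479354035
```

View pics/g1.png

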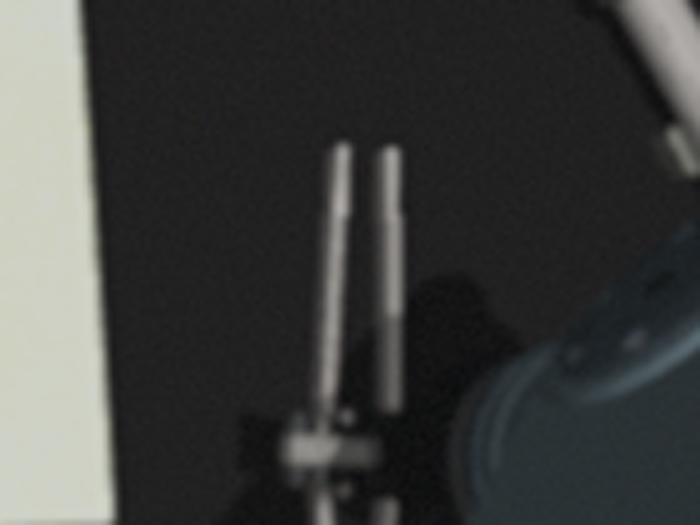

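Gripping at 20 N closes the jaws to about 16 mm, measured between the jaw tips at crop (343,150) and (391,150). I need the intermediate width, so I'll test lower grip forces while the tongs still lie on the bench.

Run:
```python
from h import *
def st(s):
    o=manip.get_obs();print(s,round(o["t"],2),o["ee_pos"],o["wrist_force"],round(o["width"],4),flush=True)
manip.pause(.3);st("wait")
for f in (10,9):
    try: manip.close(f); st(f)
    except Exception as e: print(f,repr(e))
manip.let_go();st("open")
p=manip.get_obs()["ee_pos"]
manip.movel([.4945,-.340,.034],feed=.05);st("up")
for f in (9,):
    try: manip.close(f);st(f);manip.pause(.3);st("w")
    except Exception as e: print(f,repr(e))
```

```text
wait 4.53 [ 0.496  -0.3413  0.0299] [-1.9471  2.1156 16.9395] 0.0324
10 4.74 [ 0.496  -0.3413  0.0299] [-1.5072  2.3564 15.1304] 0.0323
9 4.96 [ 0.496  -0.3414  0.0299] [-1.3403  2.7281 16.4466] 0.0324
open 5.53 [ 0.4944 -0.3399  0.0268] [1.3929 0.7291 0.1437] 0.0853
up 5.82 [ 0.4949 -0.3404  0.0346] [0.8371 0.7145 0.7542] 0.0852
9 6.4 [ 0.4958 -0.3415  0.0365] [-0.6244  0.7618 14.0324] 0.0309
w 6.7 [ 0.4958 -0.3415  0.0365] [-2.2352  1.0259 13.6592] 0.0308
```

The gripper clamps at 20 N minimum, which closes the jaws fully, so the documented calls can't hold the plates at 46. Since the spring is preloaded against its 50 mm stop, I could instead hold the open tongs from inside. I'd put the closed fingers between the plates, then open them. Testing that now.

```bash
cat >> h.py <<'E'
def st(s):
    o=manip.get_obs();print(s,round(o["t"],2),np.array(o["ee_pos"]),np.array(o["wrist_force"]),round(o["width"],4),flush=True)
E
python3 - <<'E'
from h import *
manip.let_go();st("open")
x,y=.4953,-.341
manip.movel([x,y,.10],feed=.2)
manip.close(20);st("shut")
print(manip.movel([x,y,.03],feed=.08,max_force=8));st("down")
manip.let_go();st("expand")
manip.movel([x,y,.09],feed=.1);st("lift")
crop("side",(200,30,400,180),4,"g2.png")
E
```

```text
open 7.28 [ 0.4944 -0.3399  0.0338] [ 0.033   0.075  -0.3624] 0.0853
shut 8.53 [ 0.4953 -0.341   0.1   ] [-0.2401  0.2725  0.1764] 0.0002
False
down 9.55 [ 0.4957 -0.3414  0.0305] [ 1.1504  0.1739 -0.5319] 0.0
expand 9.82 [ 0.4957 -0.3413  0.0307] [0.9223 0.3503 0.5031] 0.0159
lift 10.57 [ 0.495  -0.3407  0.0896] [ 0.3189 -0.5972 -1.1133] 0.0159
```

View pics/g2.png

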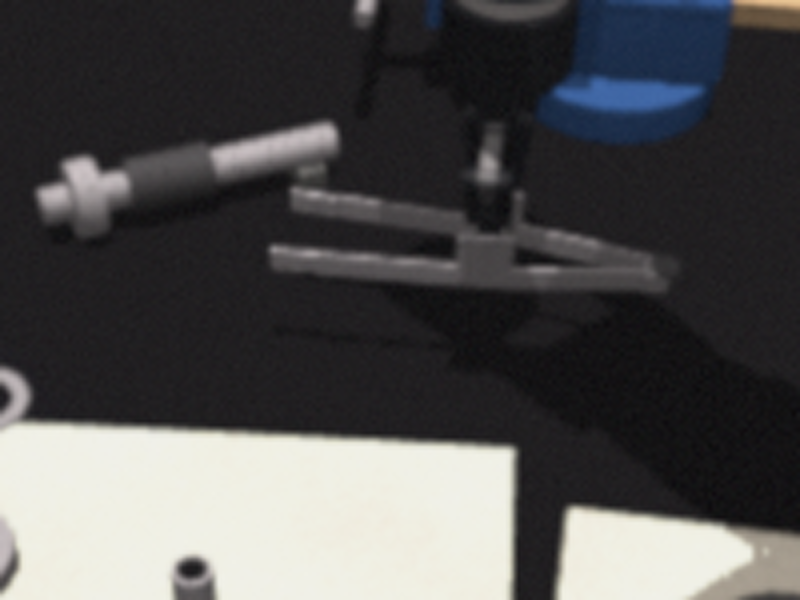

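The inside hold works: the tongs are off the bench, level, with jaws open at tips crop (292,197) and (272,257). Now I'll hover over the tall sleeve and check alignment from above before lowering.

Run:
```python
from h import *
yaw=.35; d=np.array([np.cos(yaw),np.sin(yaw)])
s=np.array([.632,-.083]); p=s-.115*d
q=down(-np.pi/2+yaw)
manip.movep([*p,.14],q)
manip.movel([*p,.09],feed=.15);st("hover")
for c in("top","side"):
    print(c,"sleeve top",proj(c,[[*s,.04]]),"jaw pt",proj(c,[[*s,.06]]))
A=manip.snapshot("top");B=manip.snapshot("side")
f=lambda im,x0,y0,x1,y1,k:cv2.resize(im[y0:y1,x0:x1],None,fx=k,fy=k,interpolation=cv2.INTER_CUBIC)
cv2.imwrite("pics/h1.png",np.hstack([f(A,270,130,370,230,4),f(B,200,120,300,220,4)])[:,:,::-1])
```

```text
hover 12.01 [ 0.5237 -0.1234  0.0896] [-0.4596 -1.1355 -0.8046] 0.016
top sleeve top [[308.6327 173.9124]] jaw pt [[309.4616 172.1959]]
side sleeve top [[248.6018 171.288 ]] jaw pt [[247.9962 164.9067]]
```

View pics/h1.png

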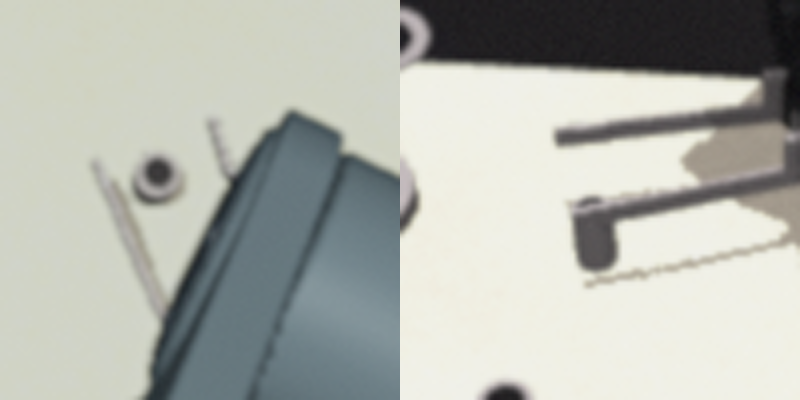

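Both views show the jaws straddling the sleeve. In the top crop the sleeve is at (157,173) and the tips at (97,160) and (212,120), so it is centred within about 1 mm and 12 mm behind the tips. I'll lower, regrip from outside and lift.

Run:
```python
from h import *
yaw=.35; d=np.array([np.cos(yaw),np.sin(yaw)])
p=np.array([.632,-.083])-.113*d
manip.movel([*p,.09],feed=.1)
print(manip.movel([*p,.031],feed=.06,max_force=6));st("down")
manip.close(20)
manip.movel([*p,.10],feed=.2); manip.let_go()
print(manip.movel([*p,.03],feed=.1,max_force=10));st("around")
manip.close(50);st("pinched")
manip.movel([*p,.09],feed=.06);st("lifted")
A=manip.snapshot("top");B=manip.snapshot("side")
f=lambda im,x0,y0,x1,y1,k:cv2.resize(im[y0:y1,x0:x1],None,fx=k,fy=k,interpolation=cv2.INTER_CUBIC)
cv2.imwrite("pics/h2.png",np.hstack([f(A,270,130,370,230,4),f(B,200,100,300,200,4)])[:,:,::-1])
```

```text
True
down 13.32 [ 0.5252 -0.1215  0.0306] [-0.4195  1.2708  4.9708] 0.0159
False
around 15.68 [ 0.5263 -0.122   0.0304] [1.3894 0.6229 1.0248] 0.0857
pinched 16.2 [ 0.5283 -0.1235  0.0329] [-1.986  -1.1332 13.5013] 0.0337
lifted 17.35 [ 0.5255 -0.1216  0.0895] [-0.5655 -0.564  -2.4998] 0.0339
```

View pics/h2.png

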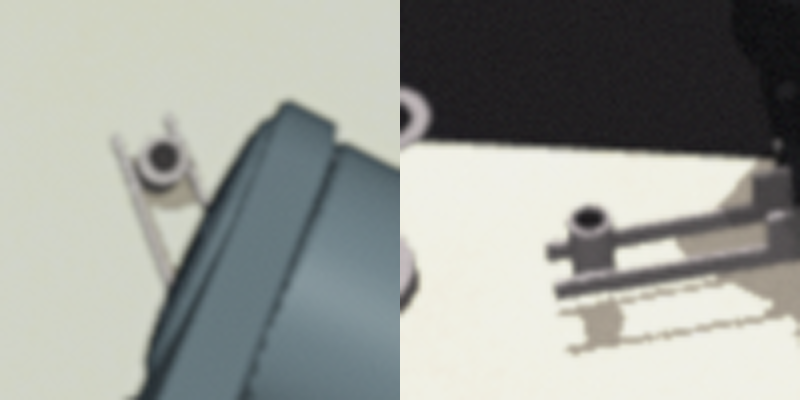

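The sleeve is lifted and upright in the jaws (side crop: top at (590,218), tips at (555,250) and (560,290)). It is held at its foot, so over the dish I'll pitch the tongs 10° nose-down. That lets the arms clear the rim while the foot reaches the floor, and I'll feel for contact.

```bash
cat >> h.py <<'E'
yaw=.35; d=np.array([np.cos(yaw),np.sin(yaw)]); dish=np.array([.5385,.1825]); h=.0325
def pose(tip,phi):   # tip: underside point midway between tips, 130 ahead of tongs origin
    Rt=R.from_euler('z',yaw)*R.from_euler('y',phi)
    q=Rt*R.from_euler('z',-np.pi/2)*R.from_euler('x',np.pi)
    return np.array(tip)+Rt.apply([-.127,0,h]), q.as_quat()
def two(n,tb,sb,k=4):
    f=lambda im,b:cv2.resize(im[b[1]:b[3],b[0]:b[2]],None,fx=k,fy=k,interpolation=cv2.INTER_CUBIC)
    cv2.imwrite("pics/"+n,np.hstack([f(manip.snapshot("top"),tb),f(manip.snapshot("side"),sb)])[:,:,::-1])
E
python3 - <<'E'
from h import *
txy=dish+.0285*d; ph=np.radians(10)
p=np.array(manip.get_obs()["ee_pos"]);manip.movel([p[0],p[1],.12],feed=.15)
P,q=pose([*txy,.07],0);manip.movep(P,q);st("over")
P,q=pose([*txy,.05],ph);manip.movel(P,q,feed=.1);st("tilt")
P,q=pose([*txy,.012],ph);print(manip.movel(P,feed=.06,max_force=4));st("low")
P,q=pose([*txy,-.003],ph);print(manip.movel(P,feed=.015,max_force=2.5));st("touch")
print("tip z est",manip.get_obs()["ee_pos"][2]-P[2]-.003)
two("h3.png",(135,165,235,265),(220,240,320,340))
E
```

```text
over 18.89 [0.4467 0.1481 0.1025] [ 0.4727 -0.3343 -2.5107] 0.034
tilt 19.22 [0.4548 0.1505 0.1037] [-0.0634  0.5179 -1.5521] 0.0336
False
low 20.0 [0.4532 0.1514 0.0661] [ 0.4453 -0.1477 -1.7014] 0.034
True
touch 20.59 [0.4528 0.1513 0.0583] [-0.2767 -0.1669  1.233 ] 0.0337
tip z est 0.004219863334518656
```

View pics/h3.png

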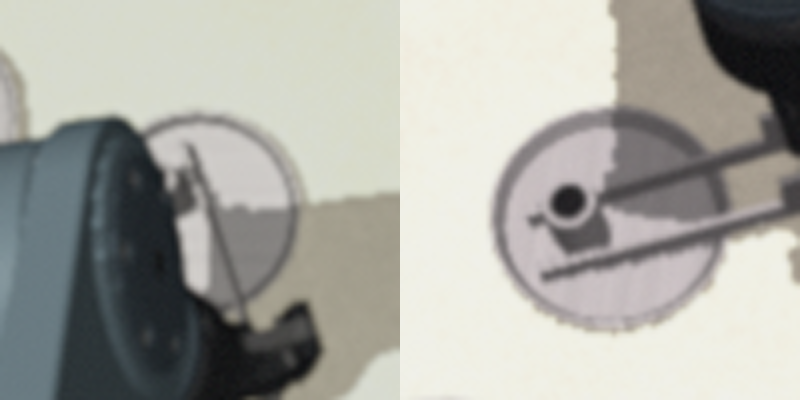

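The tip height at contact, 4.2 mm, matches the dish floor and the arms clear the rim. In the side crop the near jaw (545,275) seems to stand apart from the sleeve body (580,240), so I'll check that against the projected model before releasing.

Run:
```python
from h import *
o=manip.get_obs();P=np.array(o["ee_pos"]);q=R.from_quat(o["orientation"])
Rt=q*(R.from_euler('z',-np.pi/2)*R.from_euler('x',np.pi)).inv()
O=P-Rt.apply([.003,0,h])
pts=lambda L:proj("side",[O+Rt.apply(v) for v in L])
im=manip.snapshot("side");k=8;b=(235,270,335,345)
big=cv2.resize(im[b[1]:b[3],b[0]:b[2]],None,fx=k,fy=k,interpolation=cv2.INTER_CUBIC)[:,:,::-1].copy()
X=lambda u:tuple(int(v) for v in ((u-np.array(b[:2])+.5)*k))
a=np.linspace(0,2*np.pi,40)
for z in(0,.04):
    cv2.polylines(big,[np.array([X(u) for u in pts([[.1165+.012*np.cos(t),.012*np.sin(t),z] for t in a])])],True,(0,255,0),1)
for s in(1,-1):
    for z in (0,.014): cv2.line(big,*[X(u) for u in pts([[.1,s*.012,z],[.13,s*.012,z]])],(0,0,255),1)
cv2.imwrite("pics/h4.png",big)
```

```text
(no output)
```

View pics/h4.png

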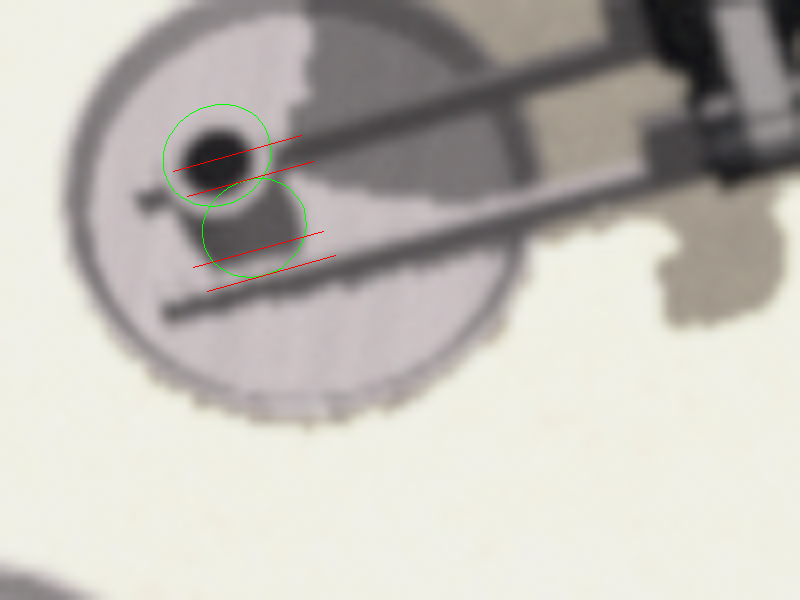

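The dark band is the outer side face of the near jaw, and its bright top face blends with the dish floor. The pose therefore agrees with the model to within the known camera offset of about 4 mm. Releasing.

Run:
```python
from h import *
manip.let_go();manip.pause(.4);st("rel")
p=np.array(manip.get_obs()["ee_pos"])
P,q=pose([*(dish+.0285*d),.15],0)
manip.movel([p[0]-.014*d[0],p[1]-.014*d[1],p[2]+.08],feed=.15)  # withdraw along the tool axis
manip.movel([p[0]-.014*d[0],p[1]-.014*d[1],.2],q,feed=.2)
st("up")
two("h5.png",(135,165,235,265),(220,220,320,320))
f=manip.snapshot("side");cv2.imwrite("pics/h5s.png",cv2.resize(f[200:350,220:420],None,fx=4,fy=4,interpolation=cv2.INTER_CUBIC)[:,:,::-1])
```

```text
rel 21.7 [0.4521 0.1512 0.0581] [ 0.2079  0.5947 -0.6032] 0.0858
up 22.85 [0.4386 0.1463 0.1996] [ 0.4147 -0.1454 -0.2625] 0.0854
```

View pics/h5s.png

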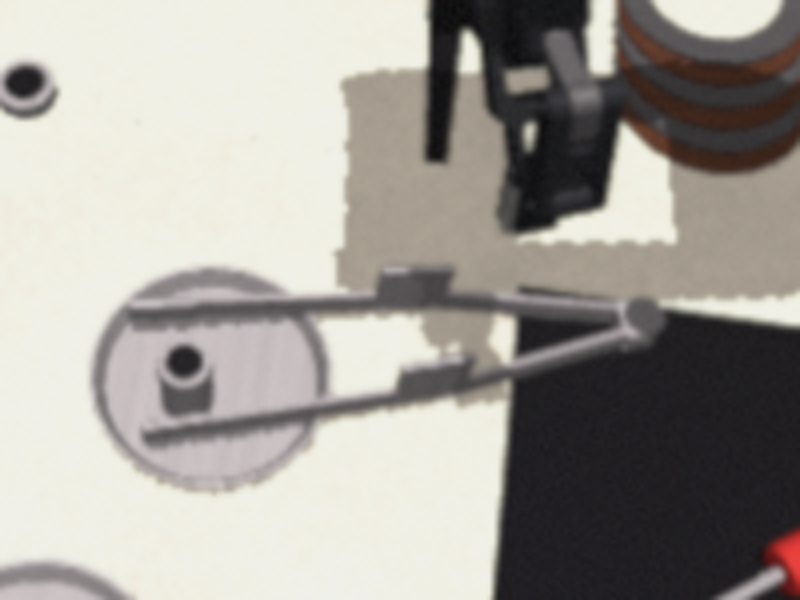

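The sleeve stands upright in the dish (top at crop (185,365)) and the tongs are clear around it. Their tips are at (130,312) and (148,437), plates at (417,272) and (437,362), and hinge at (642,320), with the tongs resting on the rim. Next I'll take the tongs out with the inside hold.

Run:
```python
from h import *
s=lambda x,y:(220+x/4-.375,200+y/4-.375)
b=np.array([.001,-.004,0])
H=on("side",s(642,322),.014)+b
th=np.radians(4.5)
zt=lambda r:r*np.tan(th)
T1=on("side",s(130,312),.014+zt(.236))+b;T2=on("side",s(148,437),.014+zt(.236))+b
P1=on("side",s(417,272),.036+zt(.106))+b;P2=on("side",s(437,362),.036+zt(.106))+b
T=(T1+T2)/2;O=(P1+P2)/2
print("H",H,"T",T,"gap",np.linalg.norm(T1-T2),"O",O,"plates",np.linalg.norm(P1-P2),"HO",np.linalg.norm((O-H)[:2]),"HT",np.linalg.norm((T-H)[:2]))
print("yaw H-T",np.arctan2(*(T-H)[1::-1]),"H-O",np.arctan2(*(O-H)[1::-1]),"plates",np.arctan2(*((P1-P2)[:2]*[1,-1]))*1, P1,P2)
manip.movel([.40,-.02,.25],feed=.3)
manip.snapshot("top")
for n in("tongs","sleeve","dish","short_sleeve"):
    r=manip.recognise("top",n)
    for e in r[:2]: print(n,round(e["conf"],2),np.array(e["extent"]),on("top",((e["extent"][0]+e["extent"][2])/2,(e["extent"][1]+e["extent"][3])/2),.02))
crop("top",(120,160,280,280),5,"h6.png")
```

```text
H [0.3498 0.1245 0.014 ] T [0.5731 0.189  0.0326] gap 0.061295979928028516 O [0.45   0.1505 0.0443] plates 0.04500293147300712 HO 0.10349337977213172 HT 0.23241277300390195
yaw H-T 0.28113837342990183 H-O 0.25406735943966335 plates 0.2698233708970539 [0.456  0.1288 0.0443] [0.444  0.1722 0.0443]
tongs 0.57 [157.9 199.2 212.8 312. ] [0.4651 0.17   0.02  ]
sleeve 0.48 [158.3 192.3 210.6 245.5] [0.5409 0.1731 0.02  ]
sleeve 0.45 [174.8 207.3 184.4 221.1] [0.5506 0.1835 0.02  ]
dish 0.6 [155.1 194.3 209.5 245. ] [0.5393 0.1776 0.02  ]
```

View pics/h6.png

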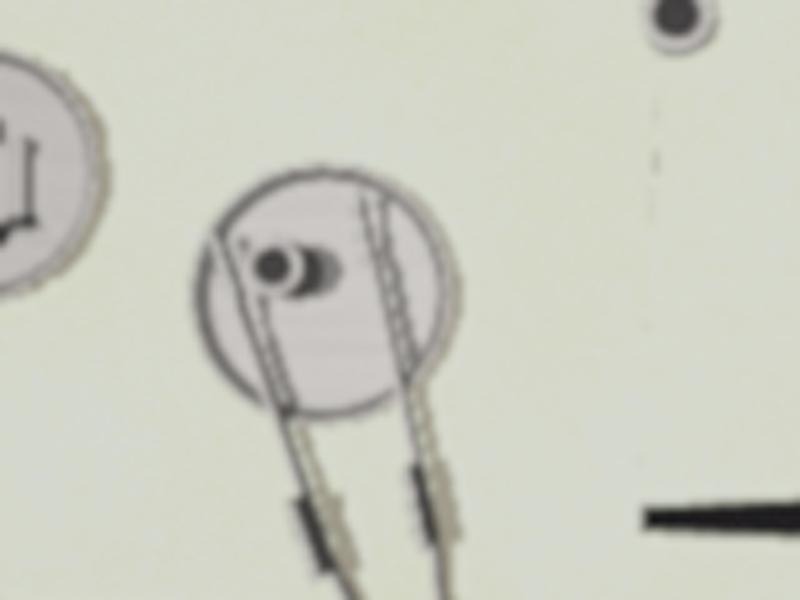

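The top view agrees: sleeve at crop (275,268) clear between the jaw arms, plates near (310,535) and (420,503).

Run:
```python
from h import *
Ot=on("top",(120+361/5,160+519/5),.044)+[0,.0035,0]
Os=np.array([.450,.1505,.044]); print(Ot,Os)
assert np.linalg.norm((Ot-Os)[:2])<.008
C=(Ot+Os)[:2]/2
y2,ph=.27,np.radians(-5)
Rt=R.from_euler('z',y2)*R.from_euler('y',ph)
q=(Rt*R.from_euler('z',-np.pi/2)*R.from_euler('x',np.pi)).as_quat(); ax=Rt.apply([0,0,1])
top=np.array([*C,.044]); tcp=top-ax*.006     # TCP 6 mm below the plate tops
manip.movep(top+ax*.09,q); manip.close(20)
hit=manip.movel(tcp,feed=.06,max_force=5);st(f"in {hit}")
if hit: manip.movel(top+ax*.09,feed=.1); raise SystemExit("touched, backed off")
manip.let_go();st("expand")
manip.movel(tcp+[0,0,.10],feed=.08);st("lift")
manip.snapshot("side")
for n in("sleeve","tongs"): print(n,[(round(e["conf"],2),np.round(e["extent"])) for e in manip.recognise("side",n)[:2]])
```

```text
[0.4499 0.1537 0.044 ] [0.45   0.1505 0.044 ]
in False 27.41 [0.4507 0.1523 0.0384] [ 0.5702 -0.0862 -0.1468] 0.0001
expand 27.68 [0.4506 0.1523 0.0382] [ 0.0588  0.5551 -0.4728] 0.016
lift 29.08 [0.45   0.1522 0.1374] [ 0.235   1.1467 -1.6253] 0.0161
sleeve [(0.6, array([261., 286., 274., 308.])), (0.46, array([248., 239., 398., 281.]))]
tongs [(0.92, array([247., 234., 398., 280.]))]
```

The tongs are held (width 16 mm, about 1.3 N of weight) and the sleeve is still upright in the dish, with a tall box. Now I'll lay the tongs back at their original spot.

Run:
```python
from h import *
q=down(-np.pi/2-.06)
manip.movel([.45,.152,.2],feed=.2)
manip.movep([.4945,-.34,.16],q); st("over")
manip.movel([.4945,-.34,.05],feed=.12)
print(manip.movel([.4945,-.34,.022],feed=.03,max_force=4));st("down")
manip.close(20);st("shut")
manip.movel([.4945,-.34,.2],feed=.12);st("up")
manip.movel([.35,-.42,.3],feed=.2);manip.pause(.5)
for c in("top","side"):
    manip.snapshot(c)
    for n,z in(("sleeve",.02),("short_sleeve",.006),("tongs",.01)):
        print(c,n,[(round(e["conf"],2),np.round(e["extent"]),on(c,((e["extent"][0]+e["extent"][2])/2,(e["extent"][1]+e["extent"][3])/2),z)) for e in manip.recognise(c,n)[:2]])
A=manip.snapshot("top")
B=manip.snapshot("side")
f=lambda im,x0,y0,x1,y1,k:cv2.resize(im[y0:y1,x0:x1],None,fx=k,fy=k,interpolation=cv2.INTER_CUBIC)
a=f(A,140,140,460,310,2.5);b2=f(B,200,80,400,177,2.5);c2=f(B,220,200,340,297+0,2.5)
can=np.zeros((600,800,3),np.uint8);can[:425]=a
r=f(B,210,80,380,150,2.4);can[430:430+r.shape[0],:r.shape[1]]=r
r=f(B,215,250,345,335,2);can[430:430+r.shape[0],420:420+r.shape[1]]=r
cv2.imwrite("pics/end.png",can[:,:,::-1])
```

```text
over 31.49 [ 0.495  -0.3388  0.16  ] [-0.219  -0.5308 -0.9523] 0.0159
True
down 33.27 [ 0.4945 -0.3398  0.0278] [0.5096 1.1245 4.0632] 0.0162
shut 33.48 [ 0.4945 -0.3398  0.0279] [ 0.9272 -0.1748  5.9589] 0.0163
up 35.08 [ 0.4941 -0.3396  0.199 ] [0.2522 0.5285 0.4079] 0.0002
top sleeve [(0.48, array([170., 208., 184., 222.]), array([0.5488, 0.1888, 0.02  ]))]
top short_sleeve [(0.56, array([248., 155., 263., 169.]), array([0.6637, 0.0274, 0.006 ]))]
top tongs [(0.84, array([414., 181., 446., 300.]), array([ 0.4972, -0.34  ,  0.01  ]))]
side sleeve [(0.83, array([263., 285., 273., 307.]), array([0.5493, 0.1894, 0.02  ])), (0.34, array([270.,  99., 365., 120.]), array([ 0.5031, -0.3295,  0.02  ]))]
side short_sleeve [(0.65, array([219., 216., 232., 230.]), array([0.6606, 0.0328, 0.006 ]))]
side tongs [(0.89, array([270.,  97., 370., 119.]), array([ 0.4975, -0.348 ,  0.01  ])), (0.41, array([245., 266., 304., 323.]), array([0.5378, 0.1805, 0.01  ]))]
```

View pics/end.png

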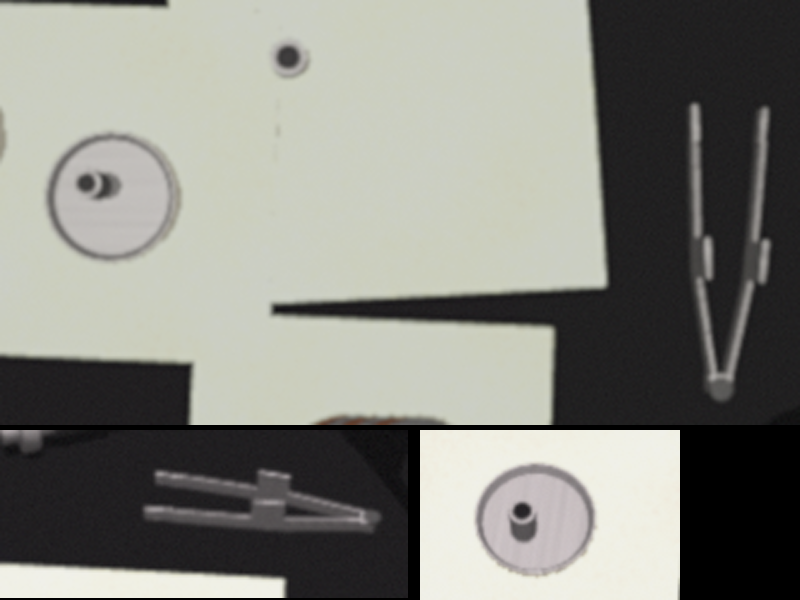

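The final view shows the sleeve upright in the dish (90,184), the short sleeve unmoved (289,57), and the tongs flat at right with the robot clear.

```bash
python3 -c "
from station import manip
manip.job_done();print(manip.get_obs()['t'])"
```

```text
the job is handed in; nothing more can be done
the job is handed in; nothing more can be done
```

The tall sleeve is standing upright in the empty dish, the tongs are back flat on the bench, and I handed the job in at about 36 s of the 59 s allowed. No verdict is reported.

**What I did**
- **Holding the tongs open:** the gripper won't go below 20 N, which shuts the tongs fully, so they could not be held at 46. I carried them open instead, with the closed fingers between the plates and opened outward.
- **Picking up:** I lowered the open jaws over the sleeve, then pinched the plates from outside at 50 N. This gripped the sleeve at its foot, not at the recommended 16 to 32 mm.
- **Placing:** I pitched the tongs 10° nose-down so the arms cleared the dish rim. I lowered until they touched at about 4 mm, which is the dish floor height, and released. The tongs settled on the rim around the sleeve.
- **Laying down:** I lifted the tongs off with the inside hold and laid them back where they started.

**What the last checks showed**
- **Tall sleeve:** upright, about 12 mm from the dish axis (limit 42 mm), free of the tongs.
- **Short sleeve:** measured within about 5 mm of its start in each camera, which is about the detector's error.
- **Tongs:** look flat in both cameras.
- **Robot:** clear of everything in the final pictures.

**What disagreed or looked odd**
- **Cameras:** the two cameras differ by up to about 7 mm in y, so I used their average; contacts and grasps agreed with it.
- **Last release:** the fingers still read 16 mm after the final close and only reached zero during the lift. The tongs showed no sign of having moved.

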